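# Change the part in the wedged mortising cradle

### The arm

A 7-joint arm with a two-finger parallel gripper is mounted at the origin on a cart in front of the work surface, level with it; the furniture and walls round the work are solid. World frame = base frame: x ahead of the robot, y to its left, z up, the work surface at z = 0. Lengths are in m, angles in rad, forces in N, time in s.
With the tool pointing down it reaches from about 0.35 to 0.9 m from the base axis. Payload 19.9 kg.
Tool frame: the origin (TCP) lies at the very end of the fingers, on their centre line; the grasp point (between the pads) lies 19 mm behind it (manip.hold_point_z is the distance from the TCP to the grasp point, in m); z points along the fingers, y is the direction in which the jaws open and shut (so a half turn about z gives the same grasp; the last joint's range is limited). The gripper opens to 94 mm and grips with 3 to 60 N. Pads are 16 mm wide; open, the fingers measure 119 mm over their backs; the gripper's body (75 mm by 177 mm) begins 78 mm behind the grasp point.
Start: joints at [1.171, 0.417, -0.01, 1.614, 0.005, 1.111, -0.053], TCP at [0.219, -0.585, 0.18] pointing down, gripper open.
Joint ranges: [-2.81, 2.81], [-0.39, 2.02], [-1.27, 1.25], [0.06, 2.57], [-1.19, 4.33], [0.19, 2], [-2.82, 2.82]. Speed limits (rad/s): [1.89, 1.89, 2.39, 2.39, 3.01, 3.01, 3.01].

### API

Orientations are given as a unit quaternion [x, y, z, w].
In Python, from cell import telemetry, cams, ticket, manip gives the robot as it stands. The module is installed in compiled form; this text tells all that it offers.
- The arm moves only by the shell command python3 -m pendant 'ROWS' [OPENING] [FORCE]. ROWS is a JSON object of lists of equal length, an entry for each row: "xyz": the shift along the world's x, y, z in cm, a list of three; "twist": the turn, a rotation vector about the world's x, y, z in degrees, a list of three. In form: {"xyz": [[x, y, z], ...], "twist": [[ax, ay, az], ...]}. A call has exactly 5 rows; each row is the pose to reach, as a shift and turn from the pose commanded when the call began; what a row does not reach only later rows make up. A row lasts 1/12 s, in which the tool goes at most 41.7 mm and 7.16 degrees, less where a joint would pass 70% of its speed; a pose out of reach is approached as far as the arm can. A call with a gripper value outside its range is refused whole. OPENING is the opening, from 0 (shut) to 1 (fully open), set as the call begins (- or left out, the last holds). The fingers move at their own pace and stop on an object; FORCE is the grip in N (left out, the last holds). Time passes only in rows, so rows that repeat a pose let the fingers close, or fill a call up. It gives the time, the measured TCP pose, the force and the opening at its end, in the units of the state.
- telemetry.get_state(): the state, without advancing time (a new reading comes with each control period).
- cams.read_camera(name): name is "scene" or "top" or "wrist"; returns a dict with "frame" (400x640x3 uint8, blue, green, red), "fx", "fy", "cx", "cy" (pixels), "k1" (the pictures are not rectified: a ray, as slopes to the right and down, at radius r is drawn at 1 + k1 r^2 times it, then the intrinsics apply), "R" (3x3) and "t" (3): a world point X has camera coordinates R X + t. Camera axes: x right, y down, z forward; pixel columns grow to the right and rows downward; lengths in m; the calibration is good to about 2 mm. A picture is of the moment at which its call begins. There is no depth.
- ticket.close_job(): hands the job in, once; it reports no verdict.
Trained networks look in a picture, given as the dict that the camera call returned (one of the last four; its "shot" number tells which), for a name from the list of things; names that differ only in an ending like _2 or _b are one class to them, and where a whole thing is asked for, a point or a joint stands for the part that bears it (a point fixed in the world has none). Each returns a list of dicts, best first, with "p" (0 to 1); they miss things now and then, are a little off and sometimes report something else, mostly with a low value. They report only what shows in the picture. A call takes as long as a camera call.
- cams.find_in(target, picture): "extent" ([left, top, right, bottom] in pixels, round what is visible of it).
- cams.cut_out(target, picture): "pixels" (400x640 bool, what is visible of it) and "extent" ([left, top, right, bottom] in pixels, round what is visible of it).
The state is a dict: "t": time; "joint_positions": joint angles; "dq": joint speeds; "effort": joint torques, N m; "ee_pos": TCP position; "eef_rot": TCP orientation; "wrist_force": force on the tool from outside, world axes, zero at the start; "ft_torque": the same for the moment, N m; "finger_gap": opening from 0.0 (shut) to 1.0 (fully open).
Only numpy, scipy, OpenCV 4.12 (cv2) and the standard library are available. Lean on these libraries where they do the work, as an engineer would, in place of code of your own. Each camera call takes 0.05 s, during which the arm holds its last target. There are 200 camera calls.

### The job

The mortise is chopped, so change the part in the cradle: first draw out the tapered wedge, then lift out the upright caul, setting both down side by side along the larger tool tray, the same way up as they stood in the cradle; then put the mortised block in the smaller parts tray. Set the plain blank in its place against the fence and the end stop, lines up, stand the caul against it, and last put the wedge back, thin end towards the stop, and push it in gently until it is snug and holds blank and caul against the fence. Leave the chisel alone.

Things in the scene. Friction and masses are not known exactly. Their poses are not given: they have to be found in the camera images.
- cradle: Fixed plywood base 145 (x) x 270 (y) x 15 mm; origin: centre of underside. Things in it stand at z 15. Strips on it, tops at z 27: fence at +x (face x 48, 20 wide, y -125 to 10), end stop at -y (face y -105, x -12 to 48), cleat at -x, y -105 to 5, its face slanting from x -21.5 to x -35.3 at +y. From the fence: block, caul, wedge. Tight: block or blank x 28 y -50; caul x -2 y -50; y axes parallel.
- wedge: Dark wooden wedge 150 (y) x 34 mm high, 90 g; origin: underside, mid-length. Straight side x 10.7, to the caul. Other side slants 1:8: x -1.3 at the thin end (y -75), x -20 at the thick end (y 75), to the cleat. Thin end to the stop. Tight in the cradle frame: x -22.7, y -10, y axes parallel; starts up to 8 mm drawn back to +y. Last 60 mm stick out past caul and cleat: grip there. Slides freely.
- caul: Plywood caul: plain upright board 20 (x) x 110 (y) x 66 mm high, 100 g, same both ways round; origin: centre of underside. Stands on edge between block and wedge, 26 mm higher than the block and 32 mm higher than the wedge; grip it there across its thickness.
- mortised_block: Light wooden block 40 (x) x 110 (y) x 40 mm high with a finished mortise, a slot 12 x 50 mm, 28 deep, in the middle of its top; 100 g; origin: centre of underside. At the start it stands in the cradle behind the caul, against fence and stop.
- blank: Plain light wooden block 40 (x) x 110 (y) x 40 mm high, no slot, two pencil lines across its top; 110 g; same either way round; origin: centre of underside. At the start it lies on the bench, lines up.
- tool_tray: The larger wooden tray, empty at the start, for wedge and caul, fixed: 134 (x) x 204 (y) mm outside, 120 x 190 inside, rim 14 mm high, floor top at z 5; origin: centre of underside. Wedge and caul stand in it side by side, along its y, either way round.
- parts_tray: The smaller wooden tray, empty at the start, for the mortised block, fixed: 84 (x) x 154 (y) mm outside, 70 x 140 inside, rim 14 mm high, floor top at z 5; origin: centre of underside. The block stands in it along its y, mortise up.
- chisel: Bystander: wood chisel with black handle, 254 mm long, 30 mm high, lying beyond the cradle; origin: centre of underside.

How it is judged:
By the outcome, as a careful person would: the job done as asked, in the order asked, and still so for the second after the job is handed in, with the robot touching nothing.
It also fails if it takes over 134 s, if anything falls off the work surface, if the arm or the gripper's body presses on something with over 40 N, if the wrist force passes 120 N, or if a joint passes its speed limit or range.

## Working session

There is one attempt and no reset: what is moved stays moved. The work goes in short steps, Python scripts to look and compute and a shell command to move; the robot and the scene stay as the last step left them, time stands still between calls to the robot, and variables do not carry over. Pictures are saved under pics/ and viewed, about 12 in all and at most 16, crops included, and the job is handed in when it is done.

```bash
mkdir -p pics; ls
cat > h.py <<'E'
import numpy as np, cv2
from cell import telemetry, cams, ticket, manip
def und(p,u,v):
    x=(u-p["cx"])/p["fx"]; y=(v-p["cy"])/p["fy"]; X,Y=x,y
    for _ in range(20):
        f=1+p["k1"]*(X*X+Y*Y); X,Y=x/f,y/f
    return np.array([X,Y,1.])
def back(p,u,v,z):
    R=np.array(p["R"]);t=np.array(p["t"]); c=-R.T@t; d=R.T@und(p,u,v)
    return c+d*(z-c[2])/d[2]
def proj(p,X):
    c=np.array(p["R"])@np.array(X)+np.array(p["t"]); x,y=c[:2]/c[2]; f=1+p["k1"]*(x*x+y*y)
    return np.array([p["fx"]*x*f+p["cx"],p["fy"]*y*f+p["cy"]])
E
python3 - <<'E'
from h import *
print(telemetry.get_state())
for n in ["top","scene"]:
    p=cams.read_camera(n); cv2.imwrite(f"pics/{n}0.png",p["frame"])
    print(n,p["fx"],p["k1"],-np.array(p["R"]).T@np.array(p["t"]))
    for o in ["cradle","wedge","caul","mortised_block","blank","tool_tray","parts_tray","chisel"]:
        for q in cams.find_in(o,p)[:2]:
            e=q["extent"]; print(o,round(q["p"],2),np.round(e),np.round(back(p,(e[0]+e[2])/2,(e[1]+e[3])/2,0.02),3))
E
```

```text
pics
{'t': 0.0, 'joint_positions': array([ 1.1714616 ,  0.41799492, -0.01032887,  1.61417442,  0.00469475,
        1.11068941, -0.05299139]), 'dq': array([ 0.00185365,  0.00066823, -0.00014119,  0.00219094,  0.00098328,
        0.00148278, -0.00033048]), 'effort': array([-4.37024710e-04, -8.51253033e+01,  6.38444200e-01, -4.25973308e+01,
       -4.87431348e-02,  1.88523583e-02,  4.91196033e-05]), 'ee_pos': array([ 0.21876236, -0.58502491,  0.17901201]), 'eef_rot': array([ 9.84033353e-01,  1.77983072e-01, -1.48183565e-04, -6.03052621e-04]), 'wrist_force': array([-0.18627716,  0.49209989, -0.09820682]), 'ft_torque': array([-0.0509397 , -0.00528347,  0.05415841]), 'finger_gap': 1.0014946937794735}
top 378.44336303662135 -0.08299453699451048 [0.45370906 0.18110847 0.87534215]
cradle 0.71 [274. 165. 392. 237.] [0.632 0.124 0.02 ]
wedge 0.73 [302. 199. 372. 220.] [0.612 0.115 0.02 ]
caul 0.55 [334. 183. 383. 200.] [0.656 0.065 0.02 ]
mortised_block 0.94 [329. 168. 381. 192.] [0.682 0.073 0.02 ]
blank 0.97 [386. 266. 439. 287.] [ 0.462 -0.058  0.02 ]
tool_tray 0.8 [266. 246. 360. 305.] [0.461 0.166 0.02 ]
parts_tray 0.72 [175. 232. 246. 280.] [0.497 0.397 0.02 ]
chisel 0.85 [276. 131. 378. 148.] [0.781 0.14  0.02 ]
scene 372.0896530751659 -0.05512418046425795 [0.10720992 0.64095296 0.70377981]
wedge 0.62 [313. 174. 354. 214.] [0.633 0.11  0.02 ]
caul 0.84 [324. 158. 355. 190.] [0.682 0.036 0.02 ]
caul 0.56 [254. 158. 322. 199.] [0.771 0.155 0.02 ]
mortised_block 0.9 [315. 162. 343. 193.] [0.693 0.068 0.02 ]
mortised_block 0.59 [325. 160. 357. 190.] [0.675 0.037 0.02 ]
blank 0.59 [404. 177. 439. 212.] [ 0.465 -0.06   0.02 ]
tool_tray 0.91 [319. 210. 414. 285.] [0.446 0.186 0.02 ]
parts_tray 0.78 [239. 263. 319. 335.] [0.481 0.421 0.02 ]
chisel 0.62 [255. 157. 321. 199.] [0.771 0.156 0.02 ]
```

Run:
```python
import cv2
a=cv2.imread("pics/top0.png")[120:320,160:460]
cv2.imwrite("pics/c0.png",cv2.resize(a,(800,533),interpolation=cv2.INTER_CUBIC))
```

```text
(no output)
```

View pics/c0.png

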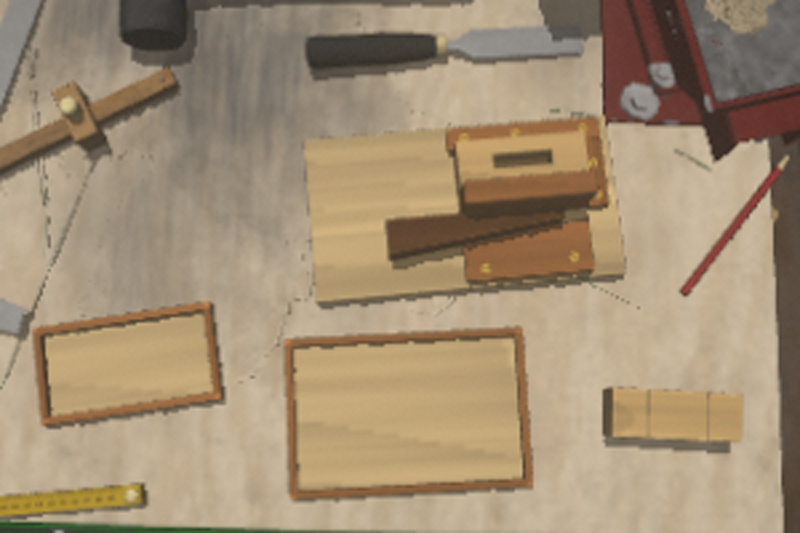

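View pics/scene0.png

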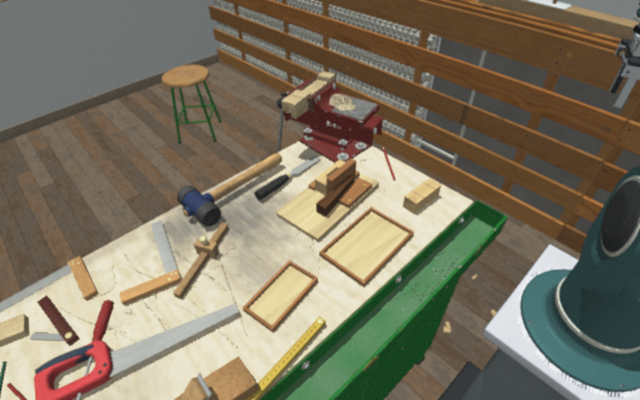

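The top view shows the wedge (crop 390-560, 215-265), caul and mortised block standing in the cradle. The tool tray is at crop (285-530, 327-498), the parts tray at (34-222, 303-425) and the blank at (604-742, 388-441). The scene view agrees.

```bash
cat >> h.py <<'E'
from scipy.optimize import least_squares
def fit(p,pts,px,x0):
    # pts local (x,y,z) mm ; px pixels
    P=np.array(pts)/1000; px=np.array(px,float)
    def w(a):
        c,s=np.cos(a[2]),np.sin(a[2]); return np.c_[a[0]+c*P[:,0]-s*P[:,1],a[1]+s*P[:,0]+c*P[:,1],P[:,2]]
    r=least_squares(lambda a:np.concatenate([proj(p,X) for X in w(a)])-px.ravel(),x0,loss="soft_l1")
    return r.x,r.fun.reshape(-1,2)
E
python3 - <<'E'
from h import *
p=cams.read_camera("top")
cr=lambda l:[(u/2.6667+160-.3,v/2.6667+120-.3) for u,v in l]
J={"cradle":([(72.5,135,15),(-72.5,135,15),(-72.5,-135,15),(68,10,27),(68,-125,27)],[(306,143),(318,299),(625,272),(447,129),(599,117)],[.63,.12,.1]),
"tool":([(67,102,14),(67,-102,14),(-67,-102,14),(-67,102,14)],[(285,341),(522,327),(532,485),(292,497)],[.46,.16,.05]),
"parts":([(42,77,14),(42,-77,14),(-42,-77,14),(-42,77,14)],[(34,329),(211,303),(222,400),(45,424)],[.5,.4,.1]),
"blank":([(20,55,40),(20,-55,40),(-20,-55,40),(-20,55,40)],[(612,388),(742,394),(741,441),(611,440)],[.46,-.06,0.])}
for k,(a,b,x0) in J.items():
    x,r=fit(p,a,cr(b),x0); print(k,np.round(x[:2],4),round(np.degrees(x[2]),2),np.round(r,1).tolist())
E
```

```text
cradle [0.6422 0.1207] 6.7 [[-0.4, -1.4], [-0.3, 1.2], [1.1, 0.6], [-0.0, -0.2], [-0.1, -0.4]]
tool [0.4638 0.1663] 4.42 [[-0.3, -0.9], [0.3, -0.3], [0.8, 0.2], [-0.8, 1.0]]
parts [0.4976 0.4052] 9.91 [[-0.1, -0.5], [0.3, -0.4], [0.5, 0.1], [-1.0, 0.9]]
blank [ 0.4643 -0.0555] -0.89 [[-0.2, 0.5], [-0.2, -0.2], [0.4, 0.4], [0.0, -0.7]]
```

```bash
for i in 1 2 3 4 5; do python3 -m pendant '{"xyz":[[1.6,3,0],[3.2,6,0],[4.7,9,0],[6.3,12,0],[7.86,14.84,0]],"twist":[[0,0,3.2],[0,0,6.4],[0,0,9.6],[0,0,12.8],[0,0,16]]}' 1 20 | tail -3; done
python3 - <<'E'
from h import *
s=telemetry.get_state();print(s["t"],s["ee_pos"],s["eef_rot"],s["joint_positions"])
p=cams.read_camera("wrist"); cv2.imwrite("pics/w1.png",p["frame"]); print(-np.array(p["R"]).T@np.array(p["t"]))
E
```

```text
eef_rot: [0.949, 0.315, -0.0, 0.0]
wrist_force: [0.7, -0.2, 0.3]
finger_gap: 1.002
eef_rot: [0.896, 0.444, -0.0, 0.0]
wrist_force: [0.8, -0.5, 0.8]
finger_gap: 1.0
eef_rot: [0.826, 0.564, 0.0, 0.0]
wrist_force: [1.1, -0.7, 0.6]
finger_gap: 0.995
eef_rot: [0.739, 0.673, 0.0, 0.0]
wrist_force: [0.3, -1.1, -0.3]
finger_gap: 1.001
eef_rot: [0.638, 0.77, -0.0, 0.0]
wrist_force: [0.4, -0.9, -0.1]
finger_gap: 1.004
3.0333 [0.61245786 0.15828973 0.17962021] [ 6.38408806e-01  7.69697470e-01 -4.08838851e-06  2.91833263e-05] [ 0.15214534  0.50256907 -0.63039273  1.57671001  0.31416123  1.16550759
 -0.35827678]
[0.59805459 0.23389908 0.3845263 ]
```

View pics/w1.png

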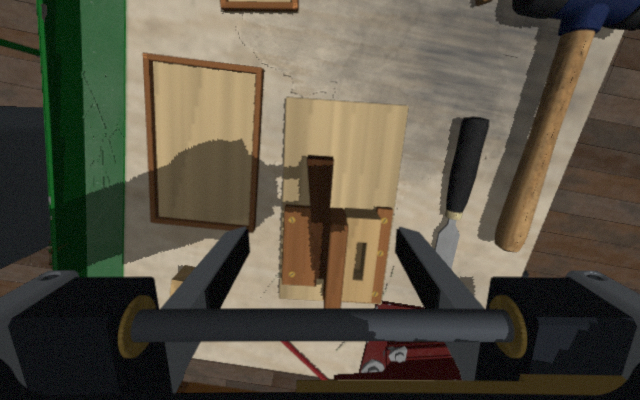

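Run:
```python
import cv2
a=cv2.imread("pics/w1.png")[85:310,270:420]
cv2.imwrite("pics/c1.png",cv2.resize(a,(400,600),interpolation=cv2.INTER_CUBIC))
```

```text
(no output)
```

View pics/c1.png

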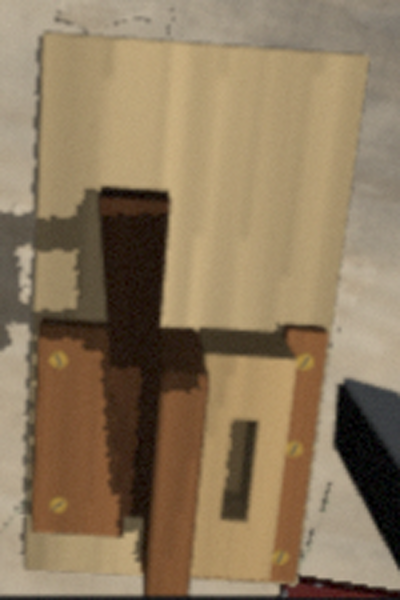

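Run:
```python
from h import *
p=cams.read_camera("wrist")
cr=lambda l:[(u/2.6667+270-.3,v/2.6667+85-.3) for u,v in l]
a=[(72.5,135,15),(-72.5,135,15),(68,10,27),(48,5,55),(8,5,81),(-12,5,81)]
b=[(366,56),(44,36),(326,329),(295,357),(207,375),(161,370)]
x,r=fit(p,a,cr(b),[.642,.1207,.12]); print("cradle",np.round(x,4),np.degrees(x[2]),np.round(r,1).tolist())
c,s=np.cos(x[2]),np.sin(x[2]); R=np.array([[c,-s],[s,c]])
for u,v in cr([(99,198),(168,199)]): print(R.T@(back(p,u,v,.049)[:2]-x[:2]))
```

```text
cradle [0.6403 0.1276 0.1307] 7.487450786811178 [[0.6, -1.0], [-2.4, -1.7], [0.7, 1.1], [0.1, 0.9], [0.5, -0.1], [-0.8, 0.7]]
[-0.04077881  0.06886064]
[-0.01190208  0.07026096]
```

```bash
python3 -m pendant '{"xyz":[[-0.1,0.3,-3],[-0.2,0.7,-6],[-0.3,1.0,-9],[-0.3,1.0,-12],[-0.3,1.0,-14.5]],"twist":[[0,0,0],[0,0,0],[0,0,0],[0,0,0],[0,0,0]]}' 1 20 
python3 -m pendant '{"xyz":[[0,0,-0.7],[0,0,-1.4],[0,0,-1.4],[0,0,-1.4],[0,0,-1.4]],"twist":[[0,0,0],[0,0,0],[0,0,0],[0,0,0],[0,0,0]]}' 
python3 -m pendant '{"xyz":[[0,0,0],[0,0,0],[0,0,0],[0,0,0],[0,0,0]],"twist":[[0,0,0],[0,0,0],[0,0,0],[0,0,0],[0,0,0]]}' 0 20
python3 -m pendant '{"xyz":[[0,0,0],[0,0,0],[0,0,0],[0,0,0],[0,0,0]],"twist":[[0,0,0],[0,0,0],[0,0,0],[0,0,0],[0,0,0]]}'
```

```text
t: 3.55
ee_pos: [0.6082, 0.1661, 0.0327]
eef_rot: [0.64, 0.769, -0.001, -0.0]
wrist_force: [1.4, -0.2, 0.3]
finger_gap: 1.0
t: 3.97
ee_pos: [0.6098, 0.1668, 0.0222]
eef_rot: [0.64, 0.769, 0.001, 0.001]
wrist_force: [1.3, 0.3, 1.0]
finger_gap: 1.002
t: 4.38
ee_pos: [0.6089, 0.1666, 0.0208]
eef_rot: [0.639, 0.769, 0.0, 0.0]
wrist_force: [0.4, -0.4, -0.2]
finger_gap: 0.681
t: 4.8
ee_pos: [0.6088, 0.1666, 0.0206]
eef_rot: [0.639, 0.769, -0.0, -0.0]
wrist_force: [0.0, -0.3, -0.2]
finger_gap: 0.325
```

```bash
python3 -m pendant '{"xyz":[[0,0,0],[0,0,0],[0,0,0],[0,0,0],[0,0,0]],"twist":[[0,0,0],[0,0,0],[0,0,0],[0,0,0],[0,0,0]]}' 
python3 -m pendant '{"xyz":[[-0.1,0.5,0],[-0.2,1,0],[-0.3,1.5,0.05],[-0.4,2,0.1],[-0.5,2.5,0.1]],"twist":[[0,0,0],[0,0,0],[0,0,0],[0,0,0],[0,0,0]]}'
python3 - <<'E'
from h import *
p=cams.read_camera("wrist"); cv2.imwrite("pics/w2.png",p["frame"])
E
```

```text
t: 5.22
ee_pos: [0.6088, 0.1666, 0.0206]
eef_rot: [0.639, 0.769, -0.0, -0.0]
wrist_force: [0.1, 0.5, -0.7]
finger_gap: 0.291
t: 5.63
ee_pos: [0.6037, 0.1925, 0.0217]
eef_rot: [0.639, 0.769, 0.0, -0.0]
wrist_force: [-2.0, -0.9, -0.8]
finger_gap: 0.289
```

View pics/w2.png

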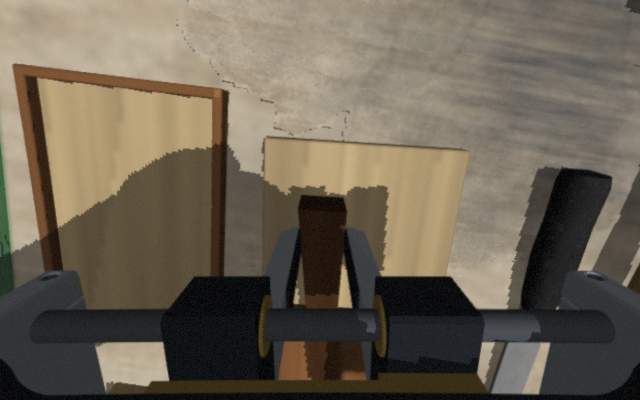

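Wedge gripped at (300-345, 195-380) and drawn clear. Next: lift it and carry it to the tool tray.

```bash
python3 -m pendant '{"xyz":[[-0.1,0.7,0.3],[-0.2,1.4,1.0],[-0.2,1.4,3],[-0.2,1.4,5.5],[-0.2,1.4,8]],"twist":[[0,0,0],[0,0,0],[0,0,0],[0,0,0],[0,0,0]]}' 
python3 -m pendant '{"xyz":[[-3,0.4,0],[-6.3,0.8,0],[-9.6,1.2,0],[-12.8,1.6,0],[-16.1,2.0,0]],"twist":[[0,0,-0.5],[0,0,-1],[0,0,-1.5],[0,0,-2],[0,0,-2.7]]}'
python3 -m pendant '{"xyz":[[0,0,0],[0,0,-2],[0,0,-4],[0,0,-6],[0,0,-7.5]],"twist":[[0,0,0],[0,0,0],[0,0,0],[0,0,0],[0,0,0]]}'
python3 - <<'E'
from h import *
p=cams.read_camera("top"); cv2.imwrite("pics/t1.png",p["frame"][160:320,200:440])
a=cv2.resize(p["frame"][160:320,200:440],(800,533),interpolation=cv2.INTER_CUBIC); cv2.imwrite("pics/t1.png",a)
E
```

```text
t: 6.1
ee_pos: [0.6014, 0.2064, 0.1029]
eef_rot: [0.639, 0.769, -0.0, -0.0]
wrist_force: [-0.7, -0.4, -1.1]
finger_gap: 0.294
t: 6.52
ee_pos: [0.4394, 0.2261, 0.1021]
eef_rot: [0.657, 0.753, 0.0, 0.0]
wrist_force: [-0.0, 1.0, -0.2]
finger_gap: 0.292
t: 6.93
ee_pos: [0.4407, 0.226, 0.026]
eef_rot: [0.657, 0.754, -0.0, 0.0]
wrist_force: [1.5, 0.1, -1.6]
finger_gap: 0.289
```

View pics/t1.png

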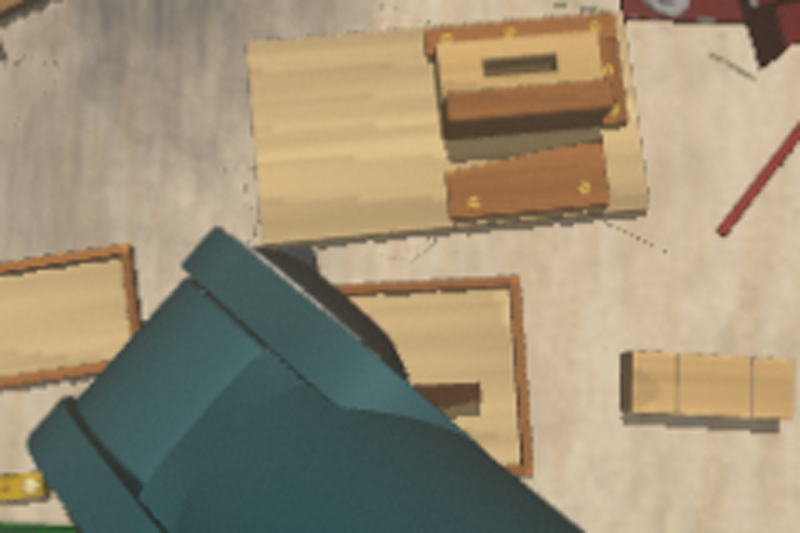

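Wedge over the tray with its thin end at about (480, 400); the caul still stands. Lower, release, go to the caul, and refit the cradle from this view.

```bash
python3 -m pendant '{"xyz":[[0,0,-0.5],[0,0,-1],[0,0,-1.4],[0,0,-1.45],[0,0,-1.45]],"twist":[[0,0,0],[0,0,0],[0,0,0],[0,0,0],[0,0,0]]}'
python3 -m pendant '{"xyz":[[0,0,0],[0,0,0],[0,0,0],[0,0,0],[0,0,0]],"twist":[[0,0,0],[0,0,0],[0,0,0],[0,0,0],[0,0,0]]}' 0.48
python3 -m pendant '{"xyz":[[0,0,1],[0,0,4],[0,0,7],[0,0,9],[0,0,12]],"twist":[[0,0,0],[0,0,0],[0,0,0],[0,0,0],[0,0,0]]}'
python3 - <<'E'
from h import *
p=cams.read_camera("top")
cr=lambda l:[(u/3.3333+200-.35,v/3.3333+160-.35) for u,v in l]
a=[(72.5,135,15),(-72.5,135,15),(-72.5,-135,15),(68,10,27),(68,-125,27)]
b=[(248,43),(260,242),(648,210),(424,29),(614,12)]
x,r=fit(p,a,cr(b),[.642,.1207,.12]); print("cradle",np.round(x,4),np.degrees(x[2]),np.round(r,1).tolist())
w=cams.read_camera("wrist"); cv2.imwrite("pics/w3.png",w["frame"])
for o in ["caul","wedge","mortised_block"]:
  print(o,[(round(q["p"],2),np.round(q["extent"])) for q in cams.find_in(o,w)[:2]])
E
```

```text
t: 7.4
ee_pos: [0.4411, 0.2258, 0.0125]
eef_rot: [0.657, 0.754, 0.0, 0.0]
wrist_force: [0.4, -0.1, 0.2]
finger_gap: 0.294
t: 7.82
ee_pos: [0.4409, 0.2256, 0.0122]
eef_rot: [0.657, 0.754, 0.0, 0.0]
wrist_force: [0.7, -0.0, -0.3]
finger_gap: 0.483
t: 8.23
ee_pos: [0.4402, 0.2254, 0.1332]
eef_rot: [0.657, 0.754, -0.0, -0.0]
wrist_force: [0.4, -0.7, -0.0]
finger_gap: 0.481
cradle [0.6419 0.1221 0.112 ] 6.418076708504348 [[-0.5, -0.8], [0.2, 0.6], [0.4, 0.1], [-0.0, -0.4], [-0.1, 0.3]]
caul []
wedge [(0.7, array([307., 165., 336., 302.]))]
mortised_block [(0.86, array([495., 286., 527., 310.])), (0.35, array([360.,   1., 447., 103.]))]
```

View pics/w3.png

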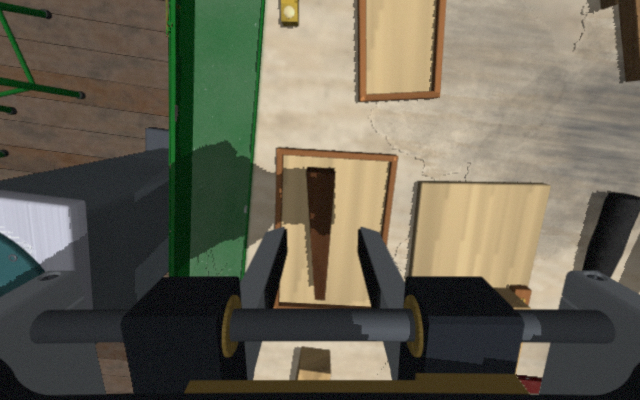

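Wedge stands in the tray (307-336, 165-302). Now the caul.

```bash
python3 -m pendant '{"xyz":[[2,-1.5,0],[4.1,-3,0],[6.1,-4.5,0],[8.2,-6,0],[10.3,-7.6,0]],"twist":[[0,0,0],[0,0,0],[0,0,0],[0,0,-0.5],[0,0,-1.3]]}' 0.62
python3 -m pendant '{"xyz":[[2,-1.5,0],[4.1,-3,0],[6.1,-4.5,0],[8.2,-6,0],[10.2,-7.6,0]],"twist":[[0,0,0],[0,0,0],[0,0,0],[0,0,0],[0,0,0]]}'
python3 -m pendant '{"xyz":[[0,0,0],[0,0,-2.5],[0,0,-5],[0,0,-7],[0,0,-7.4]],"twist":[[0,0,0],[0,0,0],[0,0,0],[0,0,0],[0,0,0]]}'
python3 -m pendant '{"xyz":[[0,0,0],[0,0,0],[0,0,0],[0,0,0],[0,0,0]],"twist":[[0,0,0],[0,0,0],[0,0,0],[0,0,0],[0,0,0]]}' 0 20
python3 -m pendant '{"xyz":[[0,0,0],[0,0,0],[0,0,0],[0,0,0],[0,0,0]],"twist":[[0,0,0],[0,0,0],[0,0,0],[0,0,0],[0,0,0]]}'
python3 - <<'E'
from h import *
p=cams.read_camera("wrist"); cv2.imwrite("pics/w4.png",p["frame"])
E
```

```text
t: 8.9
ee_pos: [0.544, 0.1488, 0.1309]
eef_rot: [0.666, 0.746, -0.001, -0.001]
wrist_force: [0.2, 0.5, 0.9]
finger_gap: 0.625
t: 9.32
ee_pos: [0.6461, 0.0729, 0.1306]
eef_rot: [0.666, 0.746, -0.001, -0.001]
wrist_force: [-0.8, 0.1, 0.3]
finger_gap: 0.622
t: 9.73
ee_pos: [0.6431, 0.0734, 0.0536]
eef_rot: [0.666, 0.746, -0.002, -0.002]
wrist_force: [-0.0, -0.4, -0.3]
finger_gap: 0.619
t: 10.15
ee_pos: [0.6463, 0.0737, 0.0591]
eef_rot: [0.666, 0.746, 0.0, 0.0]
wrist_force: [0.1, -0.1, 0.2]
finger_gap: 0.299
t: 10.57
ee_pos: [0.6459, 0.0736, 0.0581]
eef_rot: [0.666, 0.746, -0.0, -0.0]
wrist_force: [0.2, -0.2, 0.4]
finger_gap: -0.0
```

View pics/w4.png

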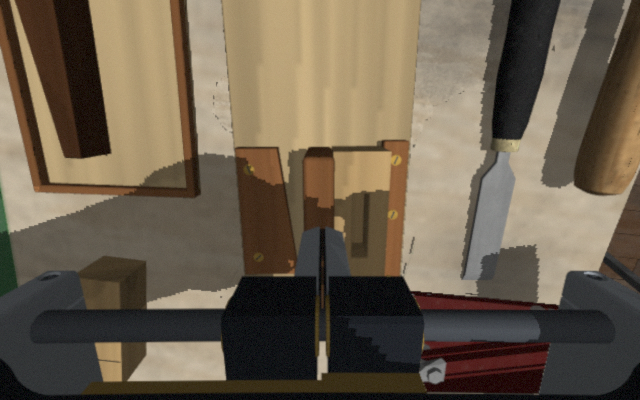

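Run:
```python
from h import *
p=cams.read_camera("wrist"); a=cv2.resize(p["frame"][120:300,200:440],(800,600),interpolation=cv2.INTER_CUBIC); cv2.imwrite("pics/c4.png",a)
x0,y0,th=.6415,.123,np.radians(6.6);c,s=np.cos(th),np.sin(th)
for X in [(-12,5,81),(8,5,81),(-12,5,15),(-12,-105,81),(8,-105,81),(48,5,55),(48,10,27)]:
    print(X,np.round(proj(p,(x0+(c*X[0]-s*X[1])/1000,y0+(s*X[0]+c*X[1])/1000,X[2]/1000))))
print(np.round(proj(p,telemetry.get_state()["ee_pos"])), telemetry.get_state()["finger_gap"])
```

```text
(-12, 5, 81) [304. 154.]
(8, 5, 81) [338. 154.]
(-12, 5, 15) [309. 144.]
(-12, -105, 81) [307. 312.]
(8, -105, 81) [336. 311.]
(48, 5, 55) [394. 149.]
(48, 10, 27) [386. 138.]
[322. 225.] 0.009676610667567068
```

View pics/c4.png

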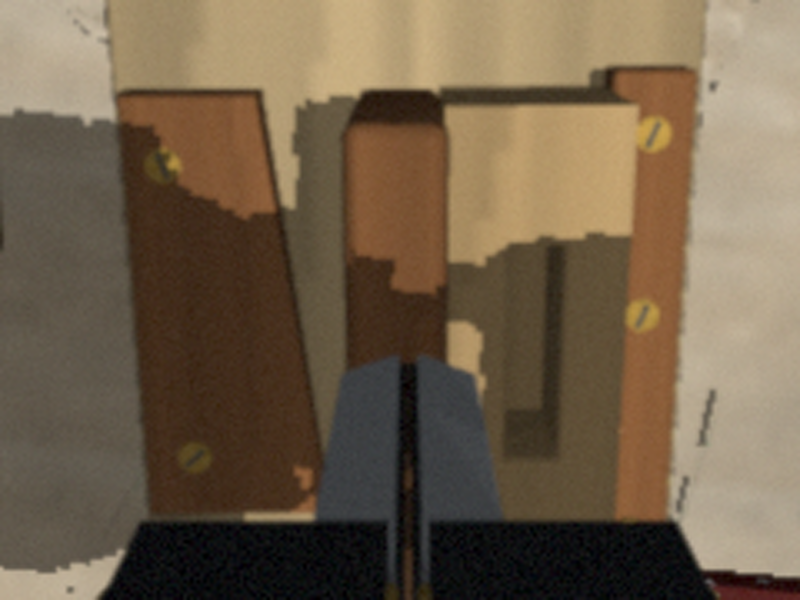

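Run:
```python
from h import *
p=cams.read_camera("wrist"); print(-np.array(p["R"]).T@p["t"],p["fx"])
cr=lambda l:np.array([(u/3.3333+200-.35,v/3.3333+120-.35) for u,v in l])
px=cr([(345,125),(447,123),(360,92),(440,92)])
def w(a):
    x,y,th,zt,zb=a;c,s=np.cos(th),np.sin(th)
    return [(x+c*u,y+s*u,z) for z in (zt,zb) for u in (-.01,.01)]
r=least_squares(lambda a:(np.array([proj(p,X) for X in w(a)])-px).ravel(),[.64,.127,.11,.08,.015])
print(np.round(r.x,4),np.round(r.fun,2))
# block top: 40mm wide
px2=cr([(447,103),(638,105)])
for z in (.035,.045,.055,.065): 
    A=[back(p,u,v,z) for u,v in px2]; B=[back(p,u,v,z) for u,v in cr([(345,125),(447,123)])]; print(z,np.linalg.norm(A[1]-A[0]),np.linalg.norm(B[1]-B[0]),B[0])
```

```text
[0.63704547 0.15006708 0.26301576] 300.60983458275484
[0.6378 0.1239 0.1244 0.0677 0.0074] [ 0.09 -0.13  0.29  0.09 -0.11  0.17 -0.37 -0.12]
0.035 0.04316682238109678 0.023195653387377644 [0.626271  0.1180172 0.035    ]
0.045 0.04127367157350738 0.02217837049462277 [0.62674354 0.1194228  0.045     ]
0.055 0.03938052076591788 0.02116108760186778 [0.62721607 0.1208284  0.055     ]
0.065 0.03748736995832849 0.020143804709113016 [0.6276886 0.122234  0.065    ]
```

Run:
```python
from h import *
p=cams.read_camera("scene"); e=telemetry.get_state()["ee_pos"]
print(np.round(proj(p,e)),[np.round(proj(p,e+[0,0,d])) for d in (.02,.05)])
a=cv2.resize(p["frame"][110:230,260:420],(800,600),interpolation=cv2.INTER_CUBIC); cv2.imwrite("pics/s1.png",a)
```

```text
[340. 175.] [array([340., 169.]), array([340., 160.])]
```

View pics/s1.png

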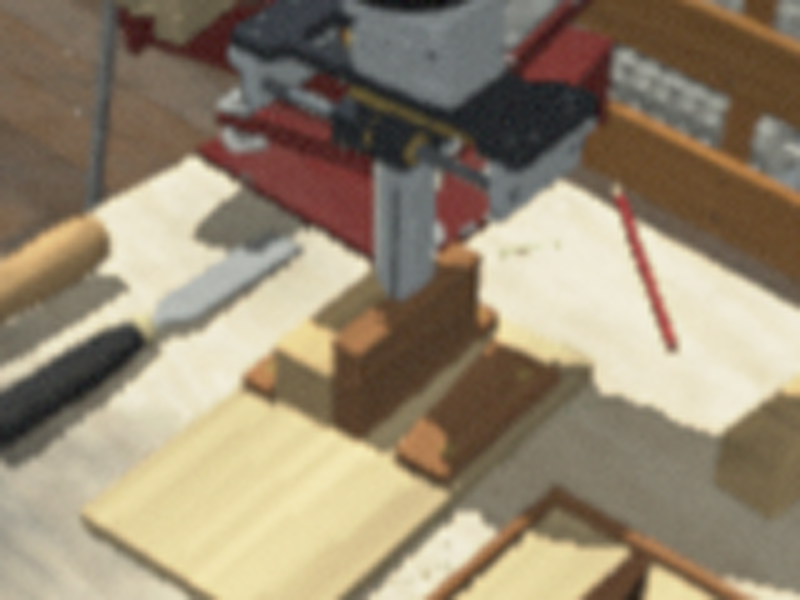

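The fingers closed just above the caul: their tips are about 20 mm higher than the reported TCP. I'll lift a little, open, go 20 mm lower and close.

```bash
python3 -c "
from h import *
print(manip.hold_point_z)"
python3 -m pendant '{"xyz":[[0,0,0.5],[0,0,1],[0,0,1],[0,0,1],[0,0,1]],"twist":[[0,0,0],[0,0,0],[0,0,0],[0,0,0],[0,0,0]]}' 0.62
python3 -m pendant '{"xyz":[[0,0,0],[0,0,0],[0,0,0],[0,0,0],[0,0,0]],"twist":[[0,0,0],[0,0,0],[0,0,0],[0,0,0],[0,0,0]]}' 0.62
python3 -m pendant '{"xyz":[[0,0,-1],[0,0,-1.8],[0,0,-2.4],[0,0,-2.8],[0,0,-2.8]],"twist":[[0,0,0],[0,0,0],[0,0,0],[0,0,0],[0,0,0]]}'
python3 -m pendant '{"xyz":[[0,0,0],[0,0,0],[0,0,0],[0,0,0],[0,0,0]],"twist":[[0,0,0],[0,0,0],[0,0,0],[0,0,0],[0,0,0]]}' 0 20
python3 -m pendant '{"xyz":[[0,0,0],[0,0,0],[0,0,0],[0,0,0],[0,0,0]],"twist":[[0,0,0],[0,0,0],[0,0,0],[0,0,0],[0,0,0]]}'
```

```text
0.0188
t: 11.18
ee_pos: [0.6459, 0.0736, 0.0682]
eef_rot: [0.666, 0.746, -0.0, 0.0]
wrist_force: [0.2, 0.0, 0.2]
finger_gap: 0.323
t: 11.6
ee_pos: [0.6459, 0.0736, 0.0681]
eef_rot: [0.666, 0.746, -0.0, -0.0]
wrist_force: [-0.4, -0.7, -1.0]
finger_gap: 0.618
t: 12.02
ee_pos: [0.6452, 0.0735, 0.0387]
eef_rot: [0.666, 0.746, -0.001, -0.001]
wrist_force: [-0.3, 0.2, 0.7]
finger_gap: 0.62
t: 12.43
ee_pos: [0.646, 0.0736, 0.0404]
eef_rot: [0.666, 0.746, 0.0, 0.0]
wrist_force: [-0.4, -0.3, 0.3]
finger_gap: 0.302
t: 12.85
ee_pos: [0.6443, 0.0734, 0.0402]
eef_rot: [0.666, 0.746, -0.001, -0.001]
wrist_force: [-12.3, -1.9, 11.4]
finger_gap: 0.207
```

```bash
python3 -m pendant '{"xyz":[[-0.1,0,0],[-0.2,0,0],[-0.3,0,0],[-0.3,0,0],[-0.3,0,0]],"twist":[[0,0,0],[0,0,0],[0,0,0],[0,0,0],[0,0,0]]}' 
python3 -m pendant '{"xyz":[[0,0,0],[0,0,0.2],[0,0,0.4],[0,0,0.7],[0,0,1]],"twist":[[0,0,0],[0,0,0],[0,0,0],[0,0,0],[0,0,0]]}'
```

```text
t: 13.27
ee_pos: [0.6429, 0.0736, 0.0402]
eef_rot: [0.666, 0.746, -0.0, 0.0]
wrist_force: [-0.9, -0.3, 0.8]
finger_gap: 0.213
t: 13.68
ee_pos: [0.6428, 0.0737, 0.0504]
eef_rot: [0.666, 0.746, -0.0, -0.0]
wrist_force: [-0.0, 0.1, -0.5]
finger_gap: 0.208
```

```bash
python3 -m pendant '{"xyz":[[0,0,1],[0,0,2.5],[0,0,4],[0,0,5.5],[0,0,6]],"twist":[[0,0,0],[0,0,0],[0,0,0],[0,0,0],[0,0,0]]}' 
python3 -m pendant '{"xyz":[[-2,1,0],[-5,2.5,0],[-8.5,4,0],[-12,5.5,0],[-14.2,6.3,0]],"twist":[[0,0,-0.3],[0,0,-0.8],[0,0,-1.3],[0,0,-1.8],[0,0,-2.1]]}' 
python3 -m pendant '{"xyz":[[0,0,0],[0,0,-1],[0,0,-3],[0,0,-5],[0,0,-6.5]],"twist":[[0,0,0],[0,0,0],[0,0,0],[0,0,0],[0,0,0]]}'
python3 -m pendant '{"xyz":[[0,0,-0.5],[0,0,-0.9],[0,0,-1.3],[0,0,-1.4],[0,0,-1.4]],"twist":[[0,0,0],[0,0,0],[0,0,0],[0,0,0],[0,0,0]]}'
```

```text
t: 14.1
ee_pos: [0.6441, 0.074, 0.1137]
eef_rot: [0.666, 0.746, 0.001, 0.001]
wrist_force: [0.5, 0.3, -1.0]
finger_gap: 0.21
t: 14.52
ee_pos: [0.4978, 0.1382, 0.1105]
eef_rot: [0.679, 0.734, -0.0, 0.0]
wrist_force: [0.5, 0.9, -0.4]
finger_gap: 0.211
t: 14.93
ee_pos: [0.5013, 0.1359, 0.0433]
eef_rot: [0.68, 0.733, -0.0, -0.0]
wrist_force: [-0.4, 0.5, -2.0]
finger_gap: 0.209
t: 15.35
ee_pos: [0.5012, 0.1366, 0.0314]
eef_rot: [0.679, 0.734, 0.0, 0.0]
wrist_force: [-0.5, -0.3, -0.5]
finger_gap: 0.21
```

```bash
python3 -m pendant '{"xyz":[[0,0,0],[0,0,0],[0,0,0],[0,0,0],[0,0,0]],"twist":[[0,0,0],[0,0,0],[0,0,0],[0,0,0],[0,0,0]]}' 0.42
python3 -m pendant '{"xyz":[[0,0,1],[0,0,3],[0,0,5],[0,0,7],[0,0,9]],"twist":[[0,0,0],[0,0,0],[0,0,0],[0,0,0],[0,0,0]]}'
python3 -m pendant '{"xyz":[[3.4,-1.2,0],[6.8,-2.4,0],[10.2,-3.6,0],[13.6,-4.8,0],[17.2,-6,0]],"twist":[[0,0,0],[0,0,0.5],[0,0,1],[0,0,1.5],[0,0,2.3]]}' 0.75
python3 - <<'E'
from h import *
w=cams.read_camera("wrist"); cv2.imwrite("pics/w5.png",w["frame"])
s=telemetry.get_state(); print(s["ee_pos"],s["eef_rot"])
for o in ["caul","wedge","mortised_block"]:
  print(o,[(round(q["p"],2),np.round(q["extent"])) for q in cams.find_in(o,w)[:2]])
E
```

```text
t: 15.77
ee_pos: [0.501, 0.1366, 0.0313]
eef_rot: [0.679, 0.734, 0.0, 0.0]
wrist_force: [-0.2, 0.4, 0.1]
finger_gap: 0.42
t: 16.18
ee_pos: [0.5007, 0.1368, 0.1228]
eef_rot: [0.679, 0.734, 0.0, -0.0]
wrist_force: [-0.8, -0.5, -0.2]
finger_gap: 0.417
t: 16.6
ee_pos: [0.6742, 0.0757, 0.1221]
eef_rot: [0.664, 0.747, 0.0, 0.0]
wrist_force: [-0.7, 0.2, 1.0]
finger_gap: 0.729
[0.67944624 0.0717564  0.12112706] [6.65676444e-01 7.46239998e-01 2.30185410e-04 8.27640947e-04]
caul [(0.93, array([ 95.,  37., 174., 179.]))]
wedge [(0.67, array([ 50.,   2., 113., 149.]))]
mortised_block [(0.62, array([ 49.,   0., 113., 148.])), (0.55, array([300., 137., 343., 258.]))]
```

View pics/w5.png

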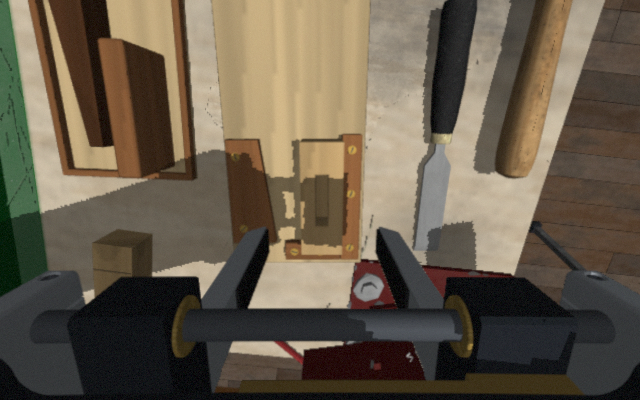

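Run:
```python
from h import *
w=cams.read_camera("wrist"); s=telemetry.get_state(); print(s["ee_pos"])
a=w["frame"][120:275,210:380]; g=cv2.resize(a,(658,600),interpolation=cv2.INTER_CUBIC); cv2.imwrite("pics/w6.png",g)
```

```text
[0.67235779 0.07718213 0.12140519]
```

View pics/w6.png

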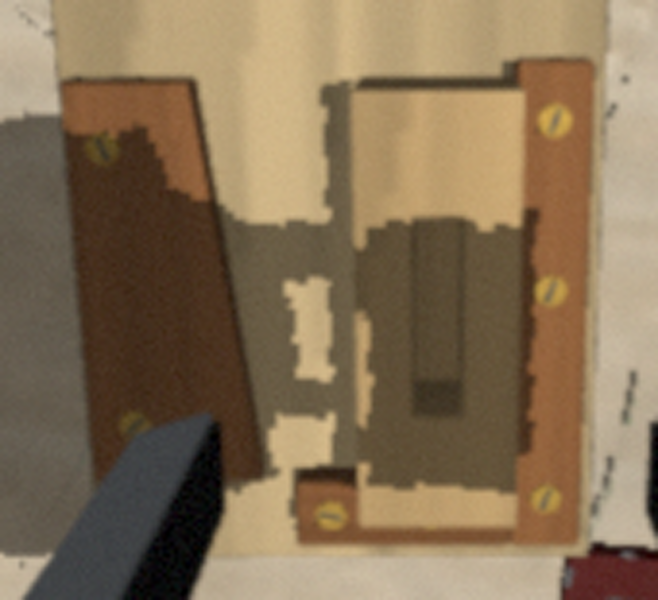

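Run:
```python
from h import *
w=cams.read_camera("wrist"); s=telemetry.get_state(); print(s["ee_pos"])
cr=lambda l:[(u/3.871+210-.37,v/3.871+120-.37) for u,v in l]
a=[(68,10,27),(48,10,27),(48,5,55),(8,5,55),(8,-105,55),(48,-105,55),(68,-125,27),(-12,-105,27),(-12,-125,27),(-35.3,5,27),(-21.5,-105,27)]
b=[(595,64),(519,63),(525,90),(352,90),(358,525),(517,527),(583,543),(297,482),(299,543),(193,80),(265,475)]
x,r=fit(w,a,cr(b),[.64,.123,.12]); print(np.round(x,4),np.degrees(x[2])); print(np.round(r,1).tolist())
c,q=np.cos(x[2]),np.sin(x[2])
for n,X in dict(block=(28,-50),caul=(-2,-50)).items(): print(n,np.round([x[0]+(c*X[0]-q*X[1])/1e3,x[1]+(q*X[0]+c*X[1])/1e3],4))
```

```text
[0.67218331 0.07730456 0.12164997]
[0.6398 0.122  0.1172] 6.715408648346275
[[0.8, -1.2], [-0.1, -0.9], [0.5, -0.1], [0.2, -0.1], [0.9, 0.4], [0.3, -0.2], [-0.5, 0.9], [-0.3, -0.2], [-0.3, 0.9], [-1.0, -0.0], [-0.9, 1.6]]
block [0.6735 0.0756]
caul [0.6437 0.0721]
```

```bash
python3 -m pendant '{"xyz":[[0,-0.15,-2.5],[0,-0.15,-5],[0,-0.15,-7.5],[0,-0.15,-9],[0,-0.15,-9.6]],"twist":[[0,0,0],[0,0,0],[0,0,0],[0,0,0],[0,0,0]]}'
python3 -m pendant '{"xyz":[[0,0,-0.4],[0,0,-0.8],[0,0,-1.2],[0,0,-1.2],[0,0,-1.2]],"twist":[[0,0,0],[0,0,0],[0,0,0],[0,0,0],[0,0,0]]}'
python3 -m pendant '{"xyz":[[0,0,0],[0,0,0],[0,0,0],[0,0,0],[0,0,0]],"twist":[[0,0,0],[0,0,0],[0,0,0],[0,0,0],[0,0,0]]}' 0 20
python3 -m pendant '{"xyz":[[0,0,0],[0,0,0],[0,0,0],[0,0,0],[0,0,0]],"twist":[[0,0,0],[0,0,0],[0,0,0],[0,0,0],[0,0,0]]}'
```

```text
t: 17.32
ee_pos: [0.6713, 0.0753, 0.0235]
eef_rot: [0.664, 0.748, -0.001, -0.001]
wrist_force: [0.6, -0.8, -1.0]
finger_gap: 0.749
t: 17.73
ee_pos: [0.6731, 0.0751, 0.0137]
eef_rot: [0.665, 0.747, 0.0, 0.0]
wrist_force: [0.3, -0.9, -0.6]
finger_gap: 0.751
t: 18.15
ee_pos: [0.6729, 0.0751, 0.0132]
eef_rot: [0.665, 0.747, 0.0, 0.0]
wrist_force: [0.9, 0.0, 0.8]
finger_gap: 0.43
t: 18.57
ee_pos: [0.6729, 0.0751, 0.0132]
eef_rot: [0.665, 0.747, -0.0, 0.0]
wrist_force: [-0.8, -0.3, 1.6]
finger_gap: 0.424
```

```bash
python3 -m pendant '{"xyz":[[-0.1,0,1],[-0.1,0,3],[-0.1,0,5.5],[-0.1,0,8],[-0.1,0,10]],"twist":[[0,0,0],[0,0,0],[0,0,0],[0,0,0],[0,0,0]]}'
python3 -m pendant '{"xyz":[[-1.5,3,0],[-3.2,6,0],[-5,9.5,0],[-6.8,13,0],[-8.7,16.5,0]],"twist":[[0,0,0.3],[0,0,0.6],[0,0,1],[0,0,1.3],[0,0,1.6]]}'
python3 -m pendant '{"xyz":[[-1.8,3.5,0],[-3.6,7,0],[-5.4,10.5,0],[-7.2,14,0],[-8.7,16.5,0]],"twist":[[0,0,0.3],[0,0,0.6],[0,0,1],[0,0,1.3],[0,0,1.7]]}'
python3 -m pendant '{"xyz":[[0,0,0],[0,0,-2],[0,0,-4],[0,0,-6],[0,0,-7.5]],"twist":[[0,0,0],[0,0,0],[0,0,0],[0,0,0],[0,0,0]]}'
python3 -m pendant '{"xyz":[[0,0,-0.7],[0,0,-1.4],[0,0,-2.0],[0,0,-2.3],[0,0,-2.5]],"twist":[[0,0,0],[0,0,0],[0,0,0],[0,0,0],[0,0,0]]}'
python3 - <<'E'
from h import *
w=cams.read_camera("wrist"); 
t=cams.read_camera("top")
cv2.imwrite("pics/m1.png",np.hstack([w["frame"][:, 100:540],cv2.resize(t["frame"][160:320,150:310],(400,400))])[:, :800])
E
```

```text
t: 18.98
ee_pos: [0.672, 0.0754, 0.1156]
eef_rot: [0.664, 0.747, 0.0, 0.0]
wrist_force: [0.4, 0.2, -1.2]
finger_gap: 0.424
t: 19.4
ee_pos: [0.5838, 0.2414, 0.1138]
eef_rot: [0.654, 0.756, 0.0, 0.0]
wrist_force: [1.1, 0.4, -1.4]
finger_gap: 0.424
t: 19.82
ee_pos: [0.4956, 0.4083, 0.114]
eef_rot: [0.642, 0.767, 0.0, -0.0]
wrist_force: [0.1, 0.1, -1.3]
finger_gap: 0.423
t: 20.23
ee_pos: [0.4977, 0.4044, 0.037]
eef_rot: [0.643, 0.766, -0.001, 0.0]
wrist_force: [-1.1, 0.4, -1.0]
finger_gap: 0.424
t: 20.65
ee_pos: [0.4981, 0.4052, 0.0133]
eef_rot: [0.643, 0.766, 0.0, 0.0]
wrist_force: [0.3, -0.1, -0.4]
finger_gap: 0.424
```

View pics/m1.png

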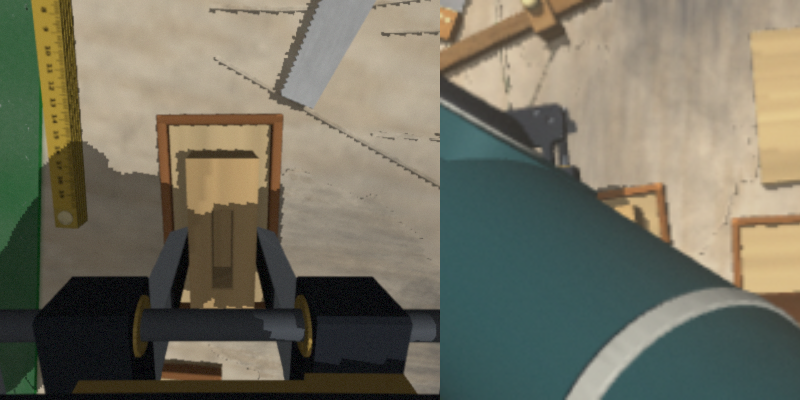

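Block sits centred in the parts tray. Release it and go to the blank.

```bash
python3 -m pendant '{"xyz":[[0,0,-0.5],[0,0,-0.9],[0,0,-0.95],[0,0,-0.95],[0,0,-0.95]],"twist":[[0,0,0],[0,0,0],[0,0,0],[0,0,0],[0,0,0]]}'
python3 -m pendant '{"xyz":[[0,0,0],[0,0,0],[0,0,0],[0,0,0],[0,0,0]],"twist":[[0,0,0],[0,0,0],[0,0,0],[0,0,0],[0,0,0]]}' 0.58
python3 -m pendant '{"xyz":[[0,0,1],[0,0,3],[0,0,6],[0,0,9],[0,0,11]],"twist":[[0,0,0],[0,0,0],[0,0,0],[0,0,0],[0,0,0]]}'
for i in 1 2 3; do python3 -m pendant '{"xyz":[[-0.2,-3,0],[-0.5,-6,0],[-0.7,-9.2,0],[-0.9,-12.3,0],[-1.13,-15.35,0]],"twist":[[0,0,-0.7],[0,0,-1.4],[0,0,-2.1],[0,0,-2.8],[0,0,-3.6]]}' 0.75; done
python3 -m pendant '{"xyz":[[0,0,0],[0,0,0],[0,0,0],[0,0,0],[0,0,0]],"twist":[[0,0,0],[0,0,0],[0,0,0],[0,0,0],[0,0,0]]}'
python3 - <<'E'
from h import *
w=cams.read_camera("wrist"); t=cams.read_camera("top")
for p in (w,t):
  for o in ["blank","mortised_block","caul","wedge"]:
    print(o,[(round(q["p"],2),np.round(q["extent"]),np.round(back(p,(q["extent"][0]+q["extent"][2])/2,(q["extent"][1]+q["extent"][3])/2,.04),3)) for q in cams.find_in(o,p)[:1]])
  m=cams.cut_out("blank",p)
  if m:
    c=cv2.findContours(m[0]["pixels"].astype(np.uint8),0,1)[0]; c=max(c,key=cv2.contourArea)[:,0]
    P=np.array([back(p,u,v,.04)[:2] for u,v in c],np.float32); r=cv2.minAreaRect(P*1000); print(r)
E
```

```text
t: 21.17
ee_pos: [0.4978, 0.4051, 0.0036]
eef_rot: [0.643, 0.766, -0.0, -0.0]
wrist_force: [-0.3, 0.6, -2.1]
finger_gap: 0.425
t: 21.58
ee_pos: [0.4979, 0.4051, 0.0037]
eef_rot: [0.643, 0.766, -0.0, -0.0]
wrist_force: [0.4, 0.1, 0.2]
finger_gap: 0.579
t: 22.0
ee_pos: [0.4982, 0.4058, 0.1172]
eef_rot: [0.643, 0.766, 0.001, 0.0]
wrist_force: [0.9, -0.2, -0.1]
finger_gap: 0.582
t: 22.42
ee_pos: [0.4863, 0.2502, 0.1144]
eef_rot: [0.667, 0.745, 0.0, 0.0]
wrist_force: [0.3, -0.4, 0.2]
finger_gap: 0.75
t: 22.83
ee_pos: [0.4751, 0.0967, 0.1144]
eef_rot: [0.69, 0.724, 0.0, 0.0]
wrist_force: [0.8, 0.2, 1.1]
finger_gap: 0.748
t: 23.25
ee_pos: [0.4638, -0.0569, 0.1145]
eef_rot: [0.712, 0.702, 0.0, 0.0]
wrist_force: [0.6, 0.4, -0.5]
finger_gap: 0.748
t: 23.67
ee_pos: [0.4641, -0.0543, 0.1138]
eef_rot: [0.711, 0.703, 0.0, -0.0]
wrist_force: [0.2, 0.7, 0.1]
finger_gap: 0.752
blank [(0.7, array([302., 137., 345., 253.]), array([ 0.465, -0.051,  0.04 ]))]
mortised_block []
caul []
wedge [(0.92, array([302.,   0., 319.,  34.]), array([0.457, 0.1  , 0.04 ]))]
((464.1023254394531, -54.858192443847656), (113.65995788574219, 40.63776779174805), 88.17681884765625)
blank [(0.73, array([386., 268., 440., 286.]), array([ 0.462, -0.054,  0.04 ]))]
mortised_block [(0.93, array([179., 240., 233., 270.]), array([0.499, 0.402, 0.04 ]))]
caul [(0.85, array([306., 248., 354., 263.]), array([0.504, 0.131, 0.04 ]))]
wedge [(0.95, array([274., 273., 344., 292.]), array([0.444, 0.176, 0.04 ]))]
((465.1398010253906, -44.28212356567383), (101.68256378173828, 40.01266860961914), 87.73914337158203)
```

```bash
python3 -m pendant '{"xyz":[[0,-0.2,-2.5],[0,-0.2,-5],[0,-0.2,-7.5],[0,-0.2,-9],[0,-0.2,-9.8]],"twist":[[0,0,0],[0,0,0],[0,0,-0.3],[0,0,-0.7],[0,0,-0.7]]}'
python3 -m pendant '{"xyz":[[0,0,-0.4],[0,0,-0.8],[0,0,-1.2],[0,0,-1.2],[0,0,-1.2]],"twist":[[0,0,0],[0,0,0],[0,0,0],[0,0,0],[0,0,0]]}'
python3 -m pendant '{"xyz":[[0,0,0],[0,0,0],[0,0,0],[0,0,0],[0,0,0]],"twist":[[0,0,0],[0,0,0],[0,0,0],[0,0,0],[0,0,0]]}' 0 25
python3 -m pendant '{"xyz":[[0,0,0],[0,0,0],[0,0,0],[0,0,0],[0,0,0]],"twist":[[0,0,0],[0,0,0],[0,0,0],[0,0,0],[0,0,0]]}'
```

```text
t: 24.68
ee_pos: [0.463, -0.0572, 0.0138]
eef_rot: [0.716, 0.698, -0.001, -0.001]
wrist_force: [0.2, -0.0, -0.2]
finger_gap: 0.749
t: 25.1
ee_pos: [0.4643, -0.0575, 0.0041]
eef_rot: [0.716, 0.698, 0.0, 0.0]
wrist_force: [0.2, 0.4, 0.4]
finger_gap: 0.75
t: 25.52
ee_pos: [0.464, -0.0574, 0.0037]
eef_rot: [0.716, 0.698, -0.0, 0.0]
wrist_force: [-0.6, -0.8, -0.1]
finger_gap: 0.435
t: 25.93
ee_pos: [0.464, -0.0574, 0.0037]
eef_rot: [0.716, 0.698, -0.0, 0.0]
wrist_force: [-1.6, -0.2, 5.0]
finger_gap: 0.422
```

```bash
python3 -m pendant '{"xyz":[[0,0,1],[0,0,3],[0,0,5.5],[0,0,8],[0,0,9.5]],"twist":[[0,0,0],[0,0,0],[0,0,0],[0,0,0],[0,0,0]]}'
python3 -m pendant '{"xyz":[[1.8,1.2,0],[4,2.5,0],[6,4,0],[8.2,5.5,0],[10.3,6.9,0]],"twist":[[0,0,0.7],[0,0,1.6],[0,0,2.4],[0,0,3.2],[0,0,4]]}'
python3 -m pendant '{"xyz":[[2.2,1.5,0],[4.4,3,0],[6.5,4.4,0],[8.6,5.8,0],[10.3,6.9,0]],"twist":[[0,0,0.9],[0,0,1.8],[0,0,2.7],[0,0,3.5],[0,0,4.2]]}'
python3 -m pendant '{"xyz":[[0,0,0],[0,0,-1],[0,0,-3],[0,0,-5],[0,0,-6]],"twist":[[0,0,0],[0,0,0],[0,0,0],[0,0,0],[0,0,0]]}'
python3 - <<'E'
from h import *
w=cams.read_camera("wrist"); s=telemetry.get_state(); print(s["ee_pos"],s["eef_rot"],s["finger_gap"])
a=cv2.resize(w["frame"][100:280,180:420],(800,600),interpolation=cv2.INTER_CUBIC); cv2.imwrite("pics/w7.png",a)
E
```

```text
t: 26.35
ee_pos: [0.4645, -0.0572, 0.1013]
eef_rot: [0.716, 0.698, 0.001, 0.001]
wrist_force: [1.1, -1.2, -1.2]
finger_gap: 0.42
t: 26.77
ee_pos: [0.5678, 0.0125, 0.0992]
eef_rot: [0.691, 0.723, 0.0, -0.0]
wrist_force: [-0.1, -0.3, -0.9]
finger_gap: 0.423
t: 27.18
ee_pos: [0.6709, 0.082, 0.0991]
eef_rot: [0.664, 0.748, 0.0, -0.0]
wrist_force: [-0.6, -0.1, -1.6]
finger_gap: 0.423
t: 27.6
ee_pos: [0.6682, 0.0795, 0.0361]
eef_rot: [0.665, 0.747, -0.001, -0.001]
wrist_force: [0.1, 0.1, -0.5]
finger_gap: 0.423
[0.66765909 0.07943829 0.03505038] [ 0.66480661  0.74701197 -0.00180655 -0.00142287] 0.4220279166686757
```

View pics/w7.png

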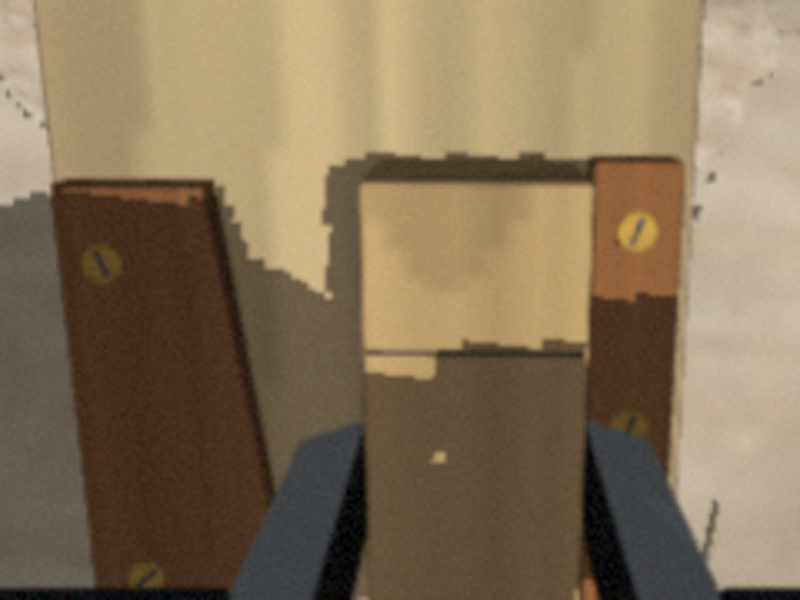

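Run:
```python
from h import *
w=cams.read_camera("wrist"); s=telemetry.get_state(); print(s["ee_pos"])
th=np.radians(6.72); R=np.array([[np.cos(th),-np.sin(th)],[np.sin(th),np.cos(th)]])
f=lambda u,v,z: np.round(R.T@(back(w,u/3.3333+180-.35,v/3.3333+100-.35,z)[:2]-[.6398,.122])*1e3,1)
z=s["ee_pos"][2]-.0037+.04
print("near end",f(362,181,z),f(591,181,z)," fence end (48..68,10):",f(591,159,.027),f(682,159,.027),"cleat (-35.3,5)",f(211,184,.027))
print("tcp",R.T@(s["ee_pos"][:2]-[.6398,.122])*1e3)
```

```text
[0.66831249 0.0797773  0.03678802]
near end [ 4.1 10.8] [42.1 10.8]  fence end (48..68,10): [47.1  9.7] [66.2  9.6] cleat (-35.3,5) [-33.3   4.5]
tcp [ 23.375817   -45.26908579]
```

```bash
python3 -m pendant '{"xyz":[[0,0,-0.5],[0,0,-1],[0,0,-1.5],[0,0,-1.75],[0,0,-1.75]],"twist":[[0,0,0],[0,0,0],[0,0,0],[0,0,0],[0,0,0]]}'
python3 -m pendant '{"xyz":[[0.02,-0.2,0],[0.05,-0.4,0],[0.07,-0.55,0],[0.08,-0.7,0],[0.08,-0.7,0]],"twist":[[0,0,0],[0,0,0],[0,0,0],[0,0,0],[0,0,0]]}'
python3 -m pendant '{"xyz":[[0.15,0,0],[0.3,0.03,0],[0.4,0.05,0],[0.5,0.06,0],[0.5,0.06,0]],"twist":[[0,0,0],[0,0,0],[0,0,0],[0,0,0],[0,0,0]]}'
```

```text
t: 28.12
ee_pos: [0.6697, 0.0805, 0.0207]
eef_rot: [0.665, 0.747, -0.0, -0.0]
wrist_force: [0.5, -0.1, -1.0]
finger_gap: 0.422
t: 28.53
ee_pos: [0.6709, 0.0736, 0.0214]
eef_rot: [0.665, 0.747, 0.0, 0.0]
wrist_force: [0.6, 0.8, -0.6]
finger_gap: 0.426
t: 28.95
ee_pos: [0.6741, 0.0737, 0.0205]
eef_rot: [0.664, 0.747, -0.002, -0.001]
wrist_force: [-11.4, -1.5, 4.7]
finger_gap: 0.422
```

```bash
python3 -m pendant '{"xyz":[[-0.1,0,0],[-0.15,0,-0.1],[-0.15,0,-0.15],[-0.15,0,-0.2],[-0.15,0,-0.2]],"twist":[[0,0,0],[0,0,0],[0,0,0],[0,0,0],[0,0,0]]}'
python3 -m pendant '{"xyz":[[0,-0.1,0],[0,-0.2,0],[0,-0.2,0],[0.0,-0.25,0],[0,-0.25,0]],"twist":[[0,0,0],[0,0,0],[0,0,0],[0,0,0],[0,0,0]]}'
```

```text
t: 29.37
ee_pos: [0.6739, 0.0741, 0.0189]
eef_rot: [0.665, 0.747, -0.001, -0.0]
wrist_force: [-6.8, -1.4, 2.5]
finger_gap: 0.422
t: 29.78
ee_pos: [0.6739, 0.0737, 0.019]
eef_rot: [0.664, 0.748, 0.001, -0.001]
wrist_force: [-4.9, 6.8, -0.1]
finger_gap: 0.423
```

```bash
python3 -m pendant '{"xyz":[[0,0,0],[0,0,0],[0,0,0],[0,0,0],[0,0,0]],"twist":[[0,0,0],[0,0,0],[0,0,0],[0,0,0],[0,0,0]]}' 0.55
python3 -m pendant '{"xyz":[[0,0,1],[0,0,3],[0,0,6],[0,0,9],[0,0,11]],"twist":[[0,0,0],[0,0,0],[0,0,0],[0,0,0],[0,0,0]]}'
python3 -m pendant '{"xyz":[[-3.4,1.2,0],[-6.8,2.5,0],[-10.2,3.8,0],[-13.8,5,0],[-17.25,6.3,0]],"twist":[[0,0,0],[0,0,-0.5],[0,0,-1],[0,0,-1.5],[0,0,-2.3]]}' 0.48
python3 -m pendant '{"xyz":[[0,0,0],[0,0,0],[0,0,-1],[0,0,-2],[0,0,-3]],"twist":[[0,0,0],[0,0,0],[0,0,0],[0,0,0],[0,0,0]]}'
python3 - <<'E'
from h import *
for n in ("wrist","top"):
  p=cams.read_camera(n)
  for o in ["blank","caul"]:
    for q in cams.cut_out(o,p)[:1]:
      c=max(cv2.findContours(q["pixels"].astype(np.uint8),0,1)[0],key=cv2.contourArea)[:,0]
      z=.071 if o=="caul" else .055
      print(n,o,round(q["p"],2),cv2.minAreaRect(np.array([back(p,u,v,z)[:2]*1000 for u,v in c],np.float32)))
print(telemetry.get_state()["ee_pos"])
E
```

```text
t: 30.2
ee_pos: [0.6745, 0.0715, 0.0192]
eef_rot: [0.665, 0.747, 0.0, 0.0]
wrist_force: [-0.2, -0.2, 0.2]
finger_gap: 0.551
t: 30.62
ee_pos: [0.6751, 0.072, 0.1329]
eef_rot: [0.665, 0.747, 0.001, 0.001]
wrist_force: [0.7, 0.7, 0.2]
finger_gap: 0.55
t: 31.03
ee_pos: [0.5001, 0.1349, 0.1297]
eef_rot: [0.68, 0.734, 0.0, 0.0]
wrist_force: [0.9, 1.0, 0.5]
finger_gap: 0.478
t: 31.45
ee_pos: [0.5023, 0.1342, 0.0978]
eef_rot: [0.68, 0.733, -0.0, -0.0]
wrist_force: [0.2, 0.3, -0.7]
finger_gap: 0.477
wrist blank 0.67 ((661.0515747070312, 93.48168182373047), (58.522850036621094, 96.20260620117188), 6.309410095214844)
wrist caul 0.58 ((501.1304016113281, 137.16387939453125), (20.9305419921875, 113.17701721191406), 4.864954471588135)
top blank 0.82 ((673.0445556640625, 106.98385620117188), (39.0438232421875, 54.05508041381836), 5.742588043212891)
top caul 0.46 ((495.2486267089844, 391.37432861328125), (80.71070861816406, 148.66342163085938), 9.598316192626953)
[0.50202667 0.13483811 0.09920252]
```

```bash
python3 -m pendant '{"xyz":[[-0.05,0.2,-1.5],[-0.05,0.2,-3.5],[-0.05,0.2,-5.5],[-0.05,0.2,-6.6],[-0.05,0.2,-6.8]],"twist":[[0,0,0],[0,0,0],[0,0,0],[0,0,0],[0,0,0]]}'
python3 -m pendant '{"xyz":[[0,0,0],[0,0,0],[0,0,0],[0,0,0],[0,0,0]],"twist":[[0,0,0],[0,0,0],[0,0,0],[0,0,0],[0,0,0]]}' 0 20
python3 -m pendant '{"xyz":[[0,0,0],[0,0,0],[0,0,0],[0,0,0],[0,0,0]],"twist":[[0,0,0],[0,0,0],[0,0,0],[0,0,0],[0,0,0]]}'
python3 -m pendant '{"xyz":[[0,0,0.5],[0,0,2],[0,0,4],[0,0,6.5],[0,0,8.5]],"twist":[[0,0,0],[0,0,0],[0,0,0],[0,0,0],[0,0,0]]}'
```

```text
t: 32.17
ee_pos: [0.5005, 0.1365, 0.0297]
eef_rot: [0.679, 0.734, -0.001, -0.001]
wrist_force: [-0.8, -0.1, -0.8]
finger_gap: 0.48
t: 32.58
ee_pos: [0.5018, 0.1368, 0.0319]
eef_rot: [0.679, 0.734, 0.0, 0.0]
wrist_force: [-0.8, -0.3, 6.4]
finger_gap: 0.213
t: 33.0
ee_pos: [0.5018, 0.1368, 0.0319]
eef_rot: [0.68, 0.734, 0.0, 0.0]
wrist_force: [-1.7, 0.3, 8.1]
finger_gap: 0.209
t: 33.42
ee_pos: [0.5012, 0.1369, 0.1179]
eef_rot: [0.679, 0.734, 0.0, -0.0]
wrist_force: [1.0, 0.1, -1.3]
finger_gap: 0.212
```

```bash
python3 -m pendant '{"xyz":[[2.5,-1.2,0],[5.5,-2.5,0],[8.5,-4,0],[11.5,-5.2,0],[13.9,-6.1,0]],"twist":[[0,0,0.5],[0,0,1],[0,0,1.5],[0,0,2],[0,0,2.25]]}'
python3 -m pendant '{"xyz":[[0,0,0],[0,0,0],[0,0,-2],[0,0,-4],[0,0,-5]],"twist":[[0,0,0],[0,0,0],[0,0,0],[0,0,0],[0,0,0]]}'
python3 -m pendant '{"xyz":[[0,0,-0.5],[0,0,-1.2],[0,0,-1.8],[0,0,-2.2],[0,0,-2.4]],"twist":[[0,0,0],[0,0,0],[0,0,0],[0,0,0],[0,0,0]]}'
python3 -m pendant '{"xyz":[[0,0,0],[0,-0.1,0],[0,-0.2,0],[0,-0.25,0],[0,-0.25,0]],"twist":[[0,0,0],[0,0,0],[0,0,0],[0,0,0],[0,0,0]]}'
python3 -m pendant '{"xyz":[[0.1,0,0],[0.2,0,0],[0.3,0,0],[0.35,0,0],[0.35,0,0]],"twist":[[0,0,0],[0,0,0],[0,0,0],[0,0,0],[0,0,0]]}'
```

```text
t: 33.83
ee_pos: [0.6421, 0.0738, 0.1164]
eef_rot: [0.665, 0.747, -0.0, 0.0]
wrist_force: [0.9, 0.5, -0.9]
finger_gap: 0.21
t: 34.25
ee_pos: [0.6386, 0.0761, 0.0646]
eef_rot: [0.665, 0.747, -0.001, -0.001]
wrist_force: [0.2, -0.4, -1.0]
finger_gap: 0.212
t: 34.67
ee_pos: [0.6402, 0.0758, 0.0419]
eef_rot: [0.665, 0.747, -0.0, -0.0]
wrist_force: [-0.2, 0.1, 2.5]
finger_gap: 0.209
t: 35.08
ee_pos: [0.6404, 0.073, 0.0423]
eef_rot: [0.665, 0.747, 0.0, 0.0]
wrist_force: [0.4, 0.3, -0.8]
finger_gap: 0.21
t: 35.5
ee_pos: [0.6438, 0.0733, 0.0421]
eef_rot: [0.665, 0.747, -0.0, -0.0]
wrist_force: [0.7, 0.3, -1.5]
finger_gap: 0.212
```

```bash
python3 -m pendant '{"xyz":[[0.05,0,0],[0.1,0,0],[0.15,0,0],[0.15,0,0],[0.15,0,0]],"twist":[[0,0,0],[0,0,0],[0,0,0],[0,0,0],[0,0,0]]}'
python3 -m pendant '{"xyz":[[-0.05,-0.1,0],[-0.05,-0.2,0],[-0.05,-0.2,0],[-0.05,-0.2,0],[-0.05,-0.2,0]],"twist":[[0,0,0],[0,0,0],[0,0,0],[0,0,0],[0,0,0]]}'
```

```text
t: 35.92
ee_pos: [0.6443, 0.0733, 0.042]
eef_rot: [0.665, 0.747, -0.001, -0.001]
wrist_force: [-7.0, 0.3, 3.5]
finger_gap: 0.21
t: 36.33
ee_pos: [0.6444, 0.0729, 0.0424]
eef_rot: [0.664, 0.747, 0.0, -0.001]
wrist_force: [-4.3, 6.4, 2.7]
finger_gap: 0.21
```

```bash
python3 -m pendant '{"xyz":[[-0.05,0.1,0],[-0.05,0.1,0],[-0.05,0.1,0],[-0.05,0.1,0],[-0.05,0.1,0]],"twist":[[0,0,0],[0,0,0],[0,0,0],[0,0,0],[0,0,0]]}' 0.45
python3 -m pendant '{"xyz":[[0,0,1],[0,0,3],[0,0,5],[0,0,7],[0,0,8]],"twist":[[0,0,0],[0,0,0],[0,0,0],[0,0,0],[0,0,0]]}'
python3 -m pendant '{"xyz":[[-2,1.5,0],[-4.1,3,0],[-6.1,4.6,0],[-8.1,6.1,0],[-10.2,7.65,0]],"twist":[[0,0,0],[0,0,0],[0,0,0],[0,0,0.6],[0,0,1.2]]}' 0.5
python3 -m pendant '{"xyz":[[-2,1.5,0],[-4.1,3,0],[-6.1,4.6,0],[-8.1,6.1,0],[-10.15,7.6,0]],"twist":[[0,0,0],[0,0,0],[0,0,0],[0,0,0],[0,0,0]]}'
python3 -m pendant '{"xyz":[[0,0,0],[0,0,0],[0,0,-2],[0,0,-4],[0,0,-6]],"twist":[[0,0,0],[0,0,0],[0,0,0],[0,0,0],[0,0,0]]}'
```

```text
t: 36.75
ee_pos: [0.6444, 0.0719, 0.0421]
eef_rot: [0.665, 0.747, -0.0, 0.0]
wrist_force: [0.5, 0.5, -0.2]
finger_gap: 0.445
t: 37.17
ee_pos: [0.6453, 0.0725, 0.1253]
eef_rot: [0.665, 0.747, 0.001, 0.001]
wrist_force: [-0.2, 0.2, 0.3]
finger_gap: 0.449
t: 37.58
ee_pos: [0.5413, 0.1491, 0.1223]
eef_rot: [0.657, 0.754, -0.0, 0.0]
wrist_force: [-0.1, 0.8, -0.2]
finger_gap: 0.5
t: 38.0
ee_pos: [0.4398, 0.2252, 0.1223]
eef_rot: [0.657, 0.754, 0.0, 0.0]
wrist_force: [1.5, 0.2, 0.7]
finger_gap: 0.503
t: 38.42
ee_pos: [0.4419, 0.2239, 0.0616]
eef_rot: [0.658, 0.753, 0.0, 0.0]
wrist_force: [1.0, 0.1, 0.6]
finger_gap: 0.499
```

```bash
python3 -m pendant '{"xyz":[[0,0.1,-1.5],[0,0.1,-3],[0,0.1,-4.3],[0,0.1,-4.8],[0,0.1,-5]],"twist":[[0,0,0],[0,0,0],[0,0,0],[0,0,0],[0,0,0]]}'
python3 -m pendant '{"xyz":[[0,0,-0.3],[0,0,-0.6],[0,0,-0.9],[0,0,-0.9],[0,0,-0.9]],"twist":[[0,0,0],[0,0,0],[0,0,0],[0,0,0],[0,0,0]]}'
python3 -m pendant '{"xyz":[[0,0,0],[0,0,0],[0,0,0],[0,0,0],[0,0,0]],"twist":[[0,0,0],[0,0,0],[0,0,0],[0,0,0],[0,0,0]]}' 0 25
python3 -m pendant '{"xyz":[[0,0,0],[0,0,0],[0,0,0],[0,0,0],[0,0,0]],"twist":[[0,0,0],[0,0,0],[0,0,0],[0,0,0],[0,0,0]]}'
```

```text
t: 38.83
ee_pos: [0.441, 0.225, 0.0114]
eef_rot: [0.657, 0.754, -0.001, -0.0]
wrist_force: [0.7, 0.0, 0.6]
finger_gap: 0.497
t: 39.25
ee_pos: [0.4409, 0.2257, 0.0033]
eef_rot: [0.657, 0.754, 0.0, 0.0]
wrist_force: [0.6, -0.4, -0.3]
finger_gap: 0.498
t: 39.67
ee_pos: [0.4409, 0.2258, 0.0033]
eef_rot: [0.657, 0.754, 0.0, 0.0]
wrist_force: [0.2, 0.3, 3.5]
finger_gap: 0.293
t: 40.08
ee_pos: [0.4409, 0.2258, 0.0033]
eef_rot: [0.657, 0.754, 0.0, 0.0]
wrist_force: [-0.5, -0.8, 5.7]
finger_gap: 0.296
```

```bash
python3 -m pendant '{"xyz":[[0,0,0.5],[0,0,2],[0,0,4],[0,0,6.5],[0,0,9]],"twist":[[0,0,0],[0,0,0],[0,0,0],[0,0,0],[0,0,0]]}'
python3 -m pendant '{"xyz":[[3,-0.5,0],[6.3,-1,0],[9.6,-1.5,0],[12.8,-2,0],[16.1,-2.5,0]],"twist":[[0,0,0.5],[0,0,1],[0,0,1.5],[0,0,2],[0,0,2.4]]}'
python3 -m pendant '{"xyz":[[0,0,0],[0,0,0],[0,0,-1],[0,0,-2.5],[0,0,-4]],"twist":[[0,0,0],[0,0,0],[0,0,0],[0,0,0],[0,0,0]]}'
python3 -m pendant '{"xyz":[[0,0,0],[0,0,0],[0,0,0],[0,0,0],[0,0,0]],"twist":[[0,0,0],[0,0,0],[0,0,0],[0,0,0],[0,0,0]]}'
python3 - <<'E'
from h import *
w=cams.read_camera("wrist"); s=telemetry.get_state(); print(s["ee_pos"],s["eef_rot"])
a=cv2.resize(w["frame"][80:320,180:440],(650,600),interpolation=cv2.INTER_CUBIC)
cv2.imwrite("pics/w8.png",a)
th=np.radians(6.72); R=np.array([[np.cos(th),-np.sin(th)],[np.sin(th),np.cos(th)]])
print(R.T@(s["ee_pos"][:2]-[.6398,.122])*1e3)
E
```

```text
t: 40.5
ee_pos: [0.4401, 0.2257, 0.094]
eef_rot: [0.657, 0.754, -0.001, -0.0]
wrist_force: [-0.1, 0.2, -0.9]
finger_gap: 0.295
t: 40.92
ee_pos: [0.603, 0.2, 0.0932]
eef_rot: [0.641, 0.768, -0.0, -0.0]
wrist_force: [0.1, 0.1, -0.4]
finger_gap: 0.298
t: 41.33
ee_pos: [0.6008, 0.2011, 0.0525]
eef_rot: [0.641, 0.768, 0.0, 0.0]
wrist_force: [0.4, 0.4, -0.8]
finger_gap: 0.299
t: 41.75
ee_pos: [0.6021, 0.2009, 0.0538]
eef_rot: [0.641, 0.767, 0.0, 0.0]
wrist_force: [-0.4, 0.4, -1.2]
finger_gap: 0.301
[0.60205111 0.20082258 0.05375535] [6.41102399e-01 7.67455248e-01 2.99268682e-04 2.57115507e-04]
[-28.26593917  82.69833707]
```

View pics/w8.png

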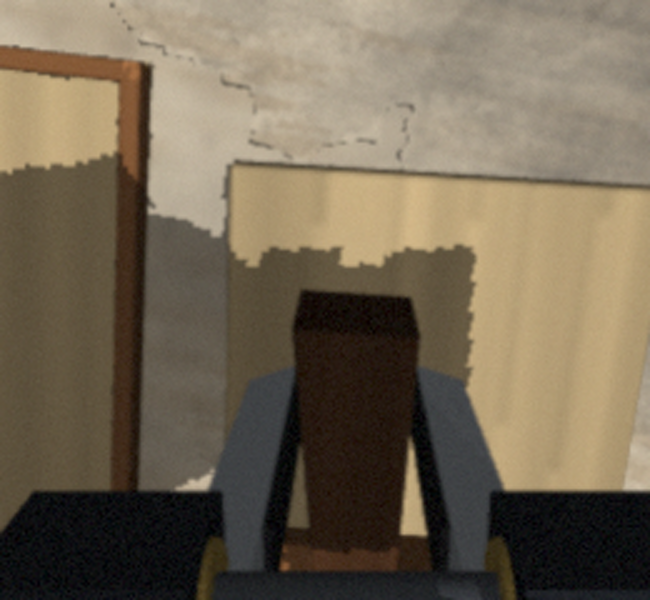

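Run:
```python
from h import *
w=cams.read_camera("wrist"); s=telemetry.get_state()
th=np.radians(6.72); R=np.array([[np.cos(th),-np.sin(th)],[np.sin(th),np.cos(th)]])
f=lambda u,v,z: np.round(R.T@(back(w,u/2.5+180-.3,v/2.5+80-.3,z)[:2]-[.6398,.122])*1e3,1)
z=s["ee_pos"][2]+.0017+.034
for q in [(294,333),(312,535),(418,335),(400,545)]: print(f(*q,z))
print(f(293,290,z-.034),f(410,297,z-.034), f(232,162,.015))
```

```text
[-44.4 103. ]
[-37.7  49. ]
[-15.1 104.2]
[-15.   47.5]
[-47.4 104.3] [-14.5 104.2] [-71.3 134.5]
```

```bash
python3 -m pendant '{"xyz":[[0,0,-1],[0,0,-2.3],[0,0,-3.3],[0,0,-3.8],[0,0,-4]],"twist":[[0,0,0],[0,0,0],[0,0,0],[0,0,0],[0,0,0]]}'
python3 -m pendant '{"xyz":[[0.1,-0.6,0],[0.2,-1.2,0],[0.3,-1.8,0],[0.42,-2.3,0],[0.5,-2.6,0]],"twist":[[0,0,0],[0,0,0],[0,0,0],[0,0,0],[0,0,0]]}'
python3 -m pendant '{"xyz":[[0.03,-0.15,0],[0.06,-0.3,0],[0.09,-0.45,0],[0.13,-0.6,0],[0.15,-0.8,0]],"twist":[[0,0,0],[0,0,0],[0,0,0],[0,0,0],[0,0,0]]}'
```

```text
t: 42.27
ee_pos: [0.6008, 0.2003, 0.0123]
eef_rot: [0.641, 0.767, -0.001, -0.0]
wrist_force: [-15.4, -8.3, 36.1]
finger_gap: 0.3
t: 42.68
ee_pos: [0.6071, 0.1737, 0.0129]
eef_rot: [0.641, 0.767, -0.0, 0.0]
wrist_force: [0.4, 0.9, -0.6]
finger_gap: 0.299
t: 43.1
ee_pos: [0.6083, 0.1669, 0.0132]
eef_rot: [0.641, 0.768, 0.0, -0.0]
wrist_force: [0.7, 1.7, -0.3]
finger_gap: 0.302
```

```bash
python3 -m pendant '{"xyz":[[0.01,-0.05,0],[0.02,-0.1,0],[0.03,-0.15,0],[0.04,-0.2,0],[0.05,-0.25,0]],"twist":[[0,0,0],[0,0,0],[0,0,0],[0,0,0],[0,0,0]]}'
python3 -m pendant '{"xyz":[[0.01,-0.05,0],[0.02,-0.1,0],[0.02,-0.15,0],[0.03,-0.2,0],[0.03,-0.2,0]],"twist":[[0,0,0],[0,0,0],[0,0,0],[0,0,0],[0,0,0]]}'
python3 -c "
from h import *
s=telemetry.get_state();print(s['wrist_force'],s['ft_torque'],s['ee_pos'])"
```

```text
t: 43.52
ee_pos: [0.6088, 0.1643, 0.0132]
eef_rot: [0.641, 0.767, 0.0, -0.0]
wrist_force: [0.4, 1.3, 0.3]
finger_gap: 0.299
t: 43.93
ee_pos: [0.6091, 0.1623, 0.0132]
eef_rot: [0.641, 0.767, 0.0, -0.0]
wrist_force: [0.2, 2.5, 0.2]
finger_gap: 0.298
[0.239745   2.54744173 0.22114699] [ 0.6021967  -0.33271268  0.19789482] [0.6091037  0.16231373 0.01317363]
```

```bash
for i in 1 2 3; do python3 -m pendant '{"xyz":[[0.01,-0.03,0],[0.01,-0.06,0],[0.01,-0.1,0],[0.01,-0.12,0],[0.01,-0.12,0]],"twist":[[0,0,0],[0,0,0],[0,0,0],[0,0,0],[0,0,0]]}' | grep -E 'ee_pos|force|gap'; done
```

```text
ee_pos: [0.6092, 0.1613, 0.0132]
wrist_force: [0.5, 4.6, -0.1]
finger_gap: 0.297
ee_pos: [0.6093, 0.1608, 0.0133]
wrist_force: [2.3, 8.3, -0.5]
finger_gap: 0.302
ee_pos: [0.6094, 0.1607, 0.0134]
wrist_force: [0.9, 12.5, -0.8]
finger_gap: 0.297
```

```bash
python3 -m pendant '{"xyz":[[0,0,0],[0,0,0],[0,0,0],[0,0,0],[0,0,0]],"twist":[[0,0,0],[0,0,0],[0,0,0],[0,0,0],[0,0,0]]}' 0.55
python3 -m pendant '{"xyz":[[0,0.1,1],[0,0.1,3.5],[0,0.1,6.5],[0,0.1,9.5],[0,0.1,12.5]],"twist":[[0,0,0],[0,0,0],[0,0,0],[0,0,0],[0,0,0]]}'
python3 -m pendant '{"xyz":[[0,0,1],[0,0,2],[0,0,3],[0,0,3],[0,0,3]],"twist":[[0,0,0],[0,0,0],[0,0,0],[0,0,0],[0,0,0]]}'
python3 - <<'E'
from h import *
w=cams.read_camera("wrist"); s=telemetry.get_state(); print(s["ee_pos"])
a=cv2.resize(w["frame"][60:320,250:420],(392,600),interpolation=cv2.INTER_CUBIC)
p=cams.read_camera("scene"); b=cv2.resize(p["frame"][130:240,290:365],(408,600),interpolation=cv2.INTER_CUBIC)
cv2.imwrite("pics/f1.png",np.hstack([a,b]))
E
```

```text
t: 45.6
ee_pos: [0.6094, 0.1581, 0.013]
eef_rot: [0.641, 0.767, -0.0, 0.0]
wrist_force: [0.1, -0.3, 0.5]
finger_gap: 0.546
t: 46.02
ee_pos: [0.6091, 0.1597, 0.1403]
eef_rot: [0.641, 0.768, -0.0, -0.0]
wrist_force: [1.3, -0.2, -0.0]
finger_gap: 0.543
t: 46.43
ee_pos: [0.6092, 0.1595, 0.1677]
eef_rot: [0.641, 0.767, -0.0, -0.0]
wrist_force: [0.0, -0.2, -1.3]
finger_gap: 0.551
[0.60899313 0.15939555 0.16720512]
```

View pics/f1.png

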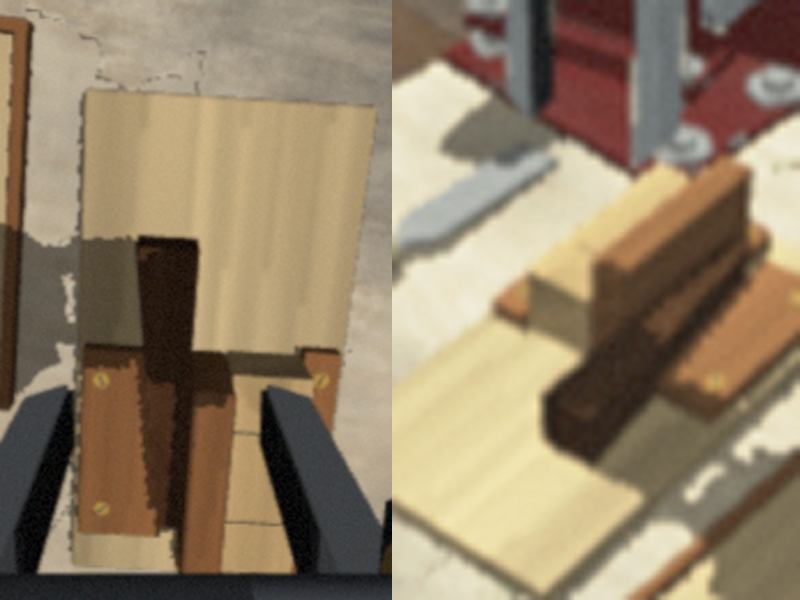

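The wedge (138-199, 240-530) sits against the cleat and the caul. Blank and caul stand upright against the fence. One numeric check of how far the wedge is in, then hand in.

Run:
```python
from h import *
w=cams.read_camera("wrist")
th=np.radians(6.72); R=np.array([[np.cos(th),-np.sin(th)],[np.sin(th),np.cos(th)]])
f=lambda u,v,z: np.round(R.T@(back(w,u/2.3077+250-.3,v/2.3077+60-.3,z)[:2]-[.6398,.122])*1e3,1)
print("wedge thick end",f(138,247,.049),f(199,248,.049),"want y 65, x -42.7/-12")
print("caul end",f(187,391,.081),f(233,391,.081),"want -12/8, 5; blank",f(311,377,.055),"want 48,5; fence",f(338,349,.027),"want 68,10")
ticket.close_job()
```

```text
wedge thick end [-41.6  63.1] [-13.   64.3] want y 65, x -42.7/-12
caul end [-15.5   4.9] [5.1 6.2] want -12/8, 5; blank [45.3  5.7] want 48,5; fence [64.3 12.1] want 68,10
the job is handed in; nothing more can be done
```

I changed the part in the order asked and handed the job in at about 46 s of the 134 s allowed.

**What was done:**
- I drew the wedge and then lifted out the caul. Both stood upright side by side in the tool tray.
- The mortised block went into the parts tray, mortise up.
- The blank went into the cradle, lines up, and was slid until I felt both the fence and the end stop. The caul was set against the blank and the stop the same way.
- The wedge went back last, thin end first, and was pushed until it stopped moving at about 12 N. I then released everything and backed the gripper off. I did not touch the chisel.

**Last checks:**
- **Wedge:** its thick end measured y 63–64 in the cradle frame, against 65 when tight.
- **Caul and blank:** they measured about 3 mm low in x, but so did the fixed fence in the same picture. I take that as a camera offset; relative to the fence they fit within about 1 mm.
- **Visual:** the last picture shows the blank, caul and wedge upright and in contact.

**What went wrong on the way:**
- **Missed grasp:** the first grasp of the caul closed just above it. The fingertips were about 20 mm higher than the reported tool position. I went lower and it worked without disturbing anything.
- **Floor bump:** setting the wedge down in the cradle gave a brief 36 N wrist force against the floor, well under the 120 N limit.

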